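# Turn a row of tincture bottles round into the display rack

### The job

Move the four filled amber bottles one by one from the white filling tray into the dark wooden display rack, one bottle to a compartment, standing upright on its floor, in reverse order: the bottle that stood leftmost in the tray goes to the rightmost compartment of the rack, the second from the left to the second from the right, and so on. They are glass: keep them upright and set each one down gently, never dropping it or knocking it over.

Things in the scene. Friction and masses are not known exactly. Their poses are not given: they have to be found in the camera images.
- tray: Filling tray: white plastic, fixed open box 90 (x) x 330 (y) mm, 20 mm high, walls and floor 5 mm thick; three 5 mm cross-walls make four compartments, 76 (y) x 80 (x) mm, centres at y = +120, +40, -40, -120 mm from the origin (centre of its underside, on the table). +y is its left end seen from the robot, +x points away from the robot (yaw within 9 degrees). Each holds a coaster with a bottle.
- rack: Display rack: dark wood, fixed open box 90 (x) x 330 (y) mm, 20 mm high, walls and floor 5 mm thick; three 5 mm cross-walls make four compartments, 76 (y) x 80 (x) mm, centres at y = +120, +40, -40, -120 mm from the origin (centre of its underside, on the table). +y is its left end seen from the robot, +x points away from the robot (yaw within 9 degrees). Empty at the start.
- slim_mid (a point): Amber glass, blank label, black cap: tall slim round bottle, body 38 mm in diameter up to 70 mm, then a narrow neck and a 22 mm round cap; 104 mm high in all, about 130 g. The point is on its axis, half-way up, 52 mm above its underside; z is up. Starts centred on its coaster within 6 mm, its x within 9 degrees of the tray's.
- squat_mid (a point): Amber glass, blank label, black cap: short stout round jar-like bottle, body 50 mm in diameter up to 44 mm, then a 36 mm round cap on a short neck from 53 mm up; 68 mm high in all, about 150 g. The point is on its axis, half-way up, 34 mm above its underside; z is up. Starts centred on its coaster within 6 mm, its x within 9 degrees of the tray's.
- square_mid (a point): Amber glass, blank label, black cap: square bottle, body 40 x 40 mm in plan up to 64 mm (flats along its own x and y), then a narrow neck and a 22 mm round cap; 90 mm high in all, about 150 g. The point is on its axis, half-way up, 45 mm above its underside; z is up. Starts centred on its coaster within 6 mm, its x within 9 degrees of the tray's.
- flat_mid (a point): Amber glass, blank label, black cap: flat flask-like bottle, body 30 mm thick along its own x and 54 mm wide along its own y up to 72 mm, then a narrow neck and a 22 mm round cap; 97 mm high in all, about 150 g. The point is on its axis, half-way up, 48.5 mm above its underside; z is up. Starts centred on its coaster within 6 mm, its x within 9 degrees of the tray's.
- coaster_slim: Cork coaster, a fixed disc 60 mm in diameter and 5 mm thick lying on the filling tray's floor (top 10 mm above the table), under the slim bottle at the start; it stays there and so marks that bottle's starting compartment. Origin at the centre of its underside. All four look alike.
- coaster_squat: Cork coaster, a fixed disc 60 mm in diameter and 5 mm thick lying on the filling tray's floor (top 10 mm above the table), under the squat bottle at the start; it stays there and so marks that bottle's starting compartment. Origin at the centre of its underside. All four look alike.
- coaster_square: Cork coaster, a fixed disc 60 mm in diameter and 5 mm thick lying on the filling tray's floor (top 10 mm above the table), under the square bottle at the start; it stays there and so marks that bottle's starting compartment. Origin at the centre of its underside. All four look alike.
- coaster_flat: Cork coaster, a fixed disc 60 mm in diameter and 5 mm thick lying on the filling tray's floor (top 10 mm above the table), under the flat bottle at the start; it stays there and so marks that bottle's starting compartment. Origin at the centre of its underside. All four look alike.

How it is judged (in metres and radians):
At the end, for the whole second after the job is handed in: Each bottle stands upright (within 0.1 rad) on the rack floor (height within 6 mm), in the compartment mirroring its start in the tray (leftmost to rightmost and so on; within 28 mm of the centre in x and y of the rack, that is anywhere inside it), released and at rest (((y of coaster_slim in the frame of tray between 0.09 and 0.15 m and y of slim_mid in the frame of rack between -0.148 and -0.092 m) or (y of coaster_slim in the frame of tray between 0.01 and 0.07 m and y of slim_mid in the frame of rack between -0.068 and -0.012 m) or (y of coaster_slim in the frame of tray between -0.07 and -0.01 m and y of slim_mid in the frame of rack between 0.012 and 0.068 m) or (y of coaster_slim in the frame of tray between -0.15 and -0.09 m and y of slim_mid in the frame of rack between 0.092 and 0.148 m)) and x of slim_mid in the frame of rack between -0.028 and 0.028 m and z of slim_mid in the frame of rack between 0.051 and 0.063 m and angle between each of slim_mid, squat_mid, square_mid, flat_mid's own z axis and vertical below 0.1 rad and contact force between each of slim, squat, square, flat and the fingers below 0.05 N and linear speed of each of slim, squat, square, flat below 0.02 m/s and ((y of coaster_squat in the frame of tray between 0.09 and 0.15 m and y of squat_mid in the frame of rack between -0.148 and -0.092 m) or (y of coaster_squat in the frame of tray between 0.01 and 0.07 m and y of squat_mid in the frame of rack between -0.068 and -0.012 m) or (y of coaster_squat in the frame of tray between -0.07 and -0.01 m and y of squat_mid in the frame of rack between 0.012 and 0.068 m) or (y of coaster_squat in the frame of tray between -0.15 and -0.09 m and y of squat_mid in the frame of rack between 0.092 and 0.148 m)) and x of squat_mid in the frame of rack between -0.028 and 0.028 m and z of squat_mid in the frame of rack between 0.033 and 0.045 m and ((y of coaster_square in the frame of tray between 0.09 and 0.15 m and y of square_mid in the frame of rack between -0.148 and -0.092 m) or (y of coaster_square in the frame of tray between 0.01 and 0.07 m and y of square_mid in the frame of rack between -0.068 and -0.012 m) or (y of coaster_square in the frame of tray between -0.07 and -0.01 m and y of square_mid in the frame of rack between 0.012 and 0.068 m) or (y of coaster_square in the frame of tray between -0.15 and -0.09 m and y of square_mid in the frame of rack between 0.092 and 0.148 m)) and x of square_mid in the frame of rack between -0.028 and 0.028 m and z of square_mid in the frame of rack between 0.044 and 0.056 m and ((y of coaster_flat in the frame of tray between 0.09 and 0.15 m and y of flat_mid in the frame of rack between -0.148 and -0.092 m) or (y of coaster_flat in the frame of tray between 0.01 and 0.07 m and y of flat_mid in the frame of rack between -0.068 and -0.012 m) or (y of coaster_flat in the frame of tray between -0.07 and -0.01 m and y of flat_mid in the frame of rack between 0.012 and 0.068 m) or (y of coaster_flat in the frame of tray between -0.15 and -0.09 m and y of flat_mid in the frame of rack between 0.092 and 0.148 m)) and x of flat_mid in the frame of rack between -0.028 and 0.028 m and z of flat_mid in the frame of rack between 0.0475 and 0.0595 m); the robot touches nothing.
It fails at once if a bottle was tipped by more than about 35 degrees (angle between any of slim_mid, squat_mid, square_mid, flat_mid's own z axis and vertical above 0.6 rad).
It fails at once if a bottle was dropped or thrown (over 0.55 m/s while not held: a fall of more than about 15 mm) ((linear speed of slim above 0.55 m/s and contact force between slim and the fingers below 0.01 N) or (linear speed of squat above 0.55 m/s and contact force between squat and the fingers below 0.01 N) or (linear speed of square above 0.55 m/s and contact force between square and the fingers below 0.01 N) or (linear speed of flat above 0.55 m/s and contact force between flat and the fingers below 0.01 N)).
It also fails if it takes over 115 s, if anything falls off the work surface, if the arm or the gripper's body presses on something with over 40 N, if the wrist force passes 120 N, or if a joint passes its speed limit or range.

### The arm

A 6-joint arm with a two-finger parallel gripper is mounted at the origin on the work surface. World frame = base frame: x ahead of the robot, y to its left, z up, the work surface at z = 0. Lengths are in m, angles in degrees, forces in N, time in s.
With the tool pointing down it reaches from about 0.4 to 0.825 m from the base axis. Payload 7 kg.
Tool frame: the origin (TCP) lies between the finger pads; the fingertips stand 19 mm ahead of it and the grasp point (between the pads) is the TCP; z points along the fingers, y is the line along which they close (so a half turn about z gives the same grasp; the last joint's range is limited). The gripper opens to 88 mm and grips with 3 to 60 N. Pads are 19 mm wide; open, the fingers measure 130 mm over their backs; the gripper's body (78 mm by 193 mm) begins 47 mm behind the grasp point.
Start: joints at [79.532, 20.546, 0.682, 0, -70.136, -16.507], TCP at [0.306, 0.602, 0.246] pointing down, gripper open.
Joint ranges: [-176.03, 176.03], [-82.01, 121.73], [-58.28, 71.71], [-173.87, 95.51], [-174.79, -0.11], [-173.66, 173.66]. Speed limits (degrees/s): [136.94, 136.94, 172.46, 180, 180, 180].

### API

Orientations are given as [roll, pitch, yaw] about the fixed x, y, z axes, in that order (R = Rz(yaw) Ry(pitch) Rx(roll)).
In Python, from plant import r gives the robot as it stands. The module is installed in compiled form; this text tells all that it offers.
- The arm moves only by the shell command python3 -m pendant 'ROWS' [OPENING] [FORCE]. ROWS is JSON, a list of rows, each a list of 6 numbers: the shift along the tool's x, y, z in mm, then the turn, a rotation vector about the tool's x, y, z in rad. In form: [[tx, ty, tz, wx, wy, wz], ...]. A call has 1 to 20 rows; each row is the pose to reach, as a shift and turn from the pose commanded when the call began, along the tool's axes at that moment; what a row does not reach only later rows make up. A row lasts 1/8 s, in which the tool goes at most 62.5 mm and 10.7 degrees, less where a joint would pass 70% of its speed; a pose out of reach is approached as far as the arm can. A call with a gripper value outside its range is refused whole. OPENING is the finger opening in mm, from 0 to 87.6, set as the call begins (- or left out, the last holds). The fingers move at their own pace and stop on an object; FORCE is the grip in N (left out, the last holds). Time passes only in rows, so rows that repeat a pose let the fingers close. It gives the time, the measured TCP pose, the force, the opening and the grip force at its end, in the units of the state.
- r.get_state(): the state, without advancing time (a new reading comes with each control period).
- r.capture(name): name is "scene" or "side" or "wrist"; returns the picture (420x560x3 uint8, red, green, blue); there is no depth.
- r.camera_params(name): a dict with "mtx" (3x3 intrinsics, pixels), "distortion" ([k1, k2, p1, p2, k3] as OpenCV has them; the pictures are not rectified), "rvec" (rotation vector, rad) and "tvec" (3), from world to camera coordinates, as OpenCV has them; the wrist camera has in their place "mount" (4x4, takes a point from camera to tool coordinates, whose origin is the TCP and whose axes are the flange's). Camera axes: x right, y down, z forward; pixel columns grow to the right and rows downward; lengths in m; the calibration is good to about 2 mm. A picture is of the moment at which its call begins: read the wrist's pose just before it. camera_params takes no time and is no camera call.
- r.close_job(): hands the job in; it is judged then, once.
The state is a dict: "time_s": time; "joints": joint angles; "qd": joint speeds; "joint_torque": joint torques, N m; "tcp_pos": TCP position; "eef_rot": TCP orientation; "contact_force": force on the tool from outside, world axes, zero at the start; "moment": the same for the moment, N m; "gripper_width": finger opening in m; "gripper_force": force on a finger pad.
Only numpy, scipy, OpenCV 4.12 (cv2) and the standard library are available. Lean on these libraries where they do the work, as an engineer would, in place of code of your own. Each camera call takes 0.05 s, during which the arm holds its last target. There are 200 camera calls.

## Working session

There is one attempt and no reset: what is moved stays moved. The work goes in short steps, Python scripts to look and compute and a shell command to move; the robot and the scene stay as the last step left them, time stands still between calls to the robot, and variables do not carry over. Pictures are saved under pics/ and viewed, at most 14 in all, crops included, and the job is handed in when it is done.

```bash
mkdir -p pics; python3 - <<'E'
from plant import r
import cv2,numpy as np
s=r.get_state();print(s['time_s'],s['tcp_pos'],s['eef_rot'],s['gripper_width'])
for n in ["scene","side"]:
    cv2.imwrite(f"pics/{n}0.png",r.capture(n)[:,:,::-1])
    print(n,r.camera_params(n))
print(r.camera_params("wrist"))
E
```

```text
0.0 [0.30596657 0.60116127 0.24463234] [ 1.79906004e+02 -6.48187774e-03 -2.69805195e+01] 0.08797545079488996
scene {'mtx': array([[451.2289396 ,   0.        , 275.96675798],
       [  0.        , 451.2289396 , 211.83539738],
       [  0.        ,   0.        ,   1.        ]]), 'distortion': array([-0.10712967,  0.        ,  0.        ,  0.        ,  0.        ]), 'rvec': array([ 2.05480887,  0.90658313, -0.43718636]), 'tvec': array([-0.37026337, -0.20254145,  1.07927899])}
side {'mtx': array([[503.22428409,   0.        , 272.16680563],
       [  0.        , 503.22428409, 213.86357102],
       [  0.        ,   0.        ,   1.        ]]), 'distortion': array([0.05090672, 0.        , 0.        , 0.        , 0.        ]), 'rvec': array([ 0.47416911, -2.69356594,  1.20112726]), 'tvec': array([0.5067456 , 0.18550001, 0.7357961 ])}
{'mtx': array([[332.82608795,   0.        , 280.11359523],
       [  0.        , 332.82608795, 209.18486959],
       [  0.        ,   0.        ,   1.        ]]), 'distortion': array([0.00077106, 0.        , 0.        , 0.        , 0.        ]), 'mount': array([[-6.24725249e-05, -9.55771486e-01, -2.94110291e-01,
         7.92390001e-02],
       [ 9.99999854e-01,  9.82561430e-05, -5.31715280e-04,
         4.28540919e-04],
       [ 5.37096446e-04, -2.94110281e-01,  9.55771340e-01,
        -1.39007507e-01],
       [ 0.00000000e+00,  0.00000000e+00,  0.00000000e+00,
         1.00000000e+00]])}
```

View pics/scene0.png

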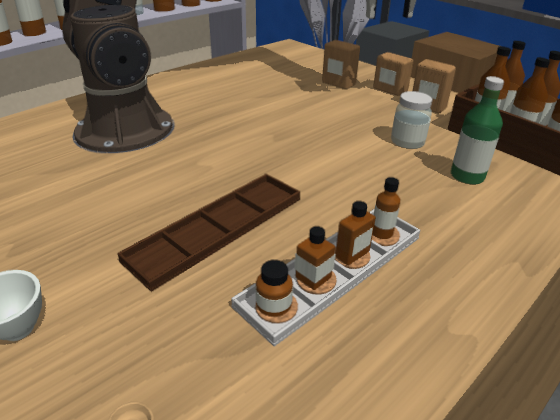

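View pics/side0.png

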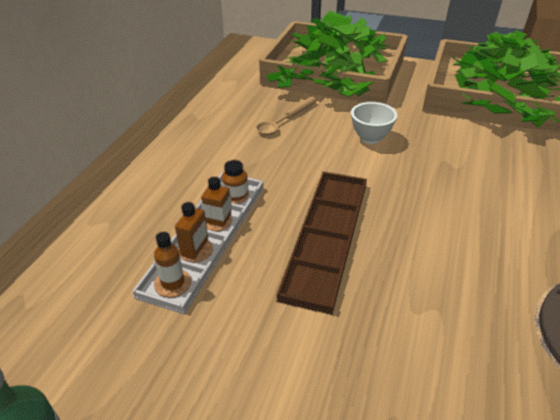

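The scene picture shows, from image left to right in the tray: squat cap (274,266), square (317,233), flat (359,208), slim (391,184). The rack's corners are near (122,252), (270,179), (300,197) and (150,282). The side view agrees on this order.

```bash
cat > h.py <<'E'
from plant import r
import cv2,numpy as np
from scipy.spatial.transform import Rotation as R
def cam(name,st=None):
    c=r.camera_params(name)
    if name=="wrist":
        st=st or r.get_state(); T=np.eye(4);T[:3,:3]=R.from_euler('xyz',st['eef_rot'],degrees=True).as_matrix();T[:3,3]=st['tcp_pos']
        W=T@c['mount']
    else:
        W=np.eye(4);Rm=cv2.Rodrigues(c['rvec'])[0];W[:3,:3]=Rm.T;W[:3,3]=-Rm.T@c['tvec']
    return c,W
def pt(cw,uv,z):
    c,W=cw
    p=cv2.undistortPoints(np.array(uv,float).reshape(-1,1,2),c['mtx'],c['distortion']).reshape(-1,2)
    d=np.c_[p,np.ones(len(p))]@W[:3,:3].T
    return W[:3,3]+d*((z-W[2,3])/d[:,2])[:,None]
E
python3 - <<'E'
from h import *
np.set_printoptions(precision=3,suppress=True)
s=cam("scene");d=cam("side")
for n,u,v,z in [("squat",(274,268),(234,167),.078),("square",(317,234),(214,184),.1),("flat",(359,209),(188,209),.107),("slim",(391,184),(163,239),.114)]:
    print(n,pt(s,u,z)[0],pt(d,v,z)[0])
print("rack",pt(s,[(122,252),(270,179),(300,192),(152,279)],.02)); print(pt(d,[(325,174),(367,180),(281,298),(333,308)],.02))
print("tray",pt(s,[(236,298),(274,330),(421,232)],.02)); print(pt(d,[(137,290),(186,305),(264,182)],.02))
E
```

```text
squat [ 0.66  -0.111  0.078] [ 0.655 -0.109  0.078]
square [ 0.667 -0.039  0.1  ] [ 0.655 -0.026  0.1  ]
flat [0.674 0.041 0.107] [0.662 0.054 0.107]
slim [0.672 0.121 0.114] [0.661 0.133 0.114]
rack [[ 0.432 -0.223  0.02 ]
 [ 0.43   0.091  0.02 ]
 [ 0.499  0.102  0.02 ]
 [ 0.515 -0.218  0.02 ]]
[[ 0.508 -0.219  0.02 ]
 [ 0.425 -0.227  0.02 ]
 [ 0.486  0.107  0.02 ]
 [ 0.406  0.098  0.02 ]]
tray [[ 0.625 -0.149  0.02 ]
 [ 0.701 -0.148  0.02 ]
 [ 0.717  0.17   0.02 ]]
[[ 0.704  0.168  0.02 ]
 [ 0.618  0.168  0.02 ]
 [ 0.614 -0.154  0.02 ]]
```

```bash
python3 -m pendant '[[535,469,-65,0,0,1.1],[535,469,-65,0,0,1.1],[535,469,-65,0,0,1.1],[535,469,-65,0,0,1.1],[535,469,-65,0,0,1.1],[535,469,-65,0,0,1.1],[535,469,-65,0,0,1.1],[535,469,-65,0,0,1.1],[535,469,-65,0,0,1.1],[535,469,-65,0,0,1.1],[535,469,-65,0,0,1.1],[535,469,-65,0,0,1.1],[535,469,-65,0,0,1.1],[535,469,-65,0,0,1.1],[535,469,-65,0,0,1.1],[535,469,-65,0,0,1.1]]' 87
python3 - <<'E'
from h import *
s=r.get_state();print(s['time_s'],s['tcp_pos'],s['eef_rot'],s['joints'])
cv2.imwrite("pics/w1.png",r.capture("wrist")[:,:,::-1])
E
```

```text
time_s: 2.1
tcp_pos: [0.5701, -0.0582, 0.3107]
eef_rot: [-180.0, 0.0, -89.9]
contact_force: [0.4, 0.2, -0.3]
gripper_width: 0.0869
gripper_force: 0.0
2.1 [ 0.57005167 -0.05823898  0.31069822] [-1.79990406e+02  5.45220976e-03 -8.99194334e+01] [ 1.37200490e+01  8.89651876e+00 -6.54208488e+00 -3.14984951e-03
 -7.45507871e+01 -1.36386441e+01]
```

View pics/w1.png

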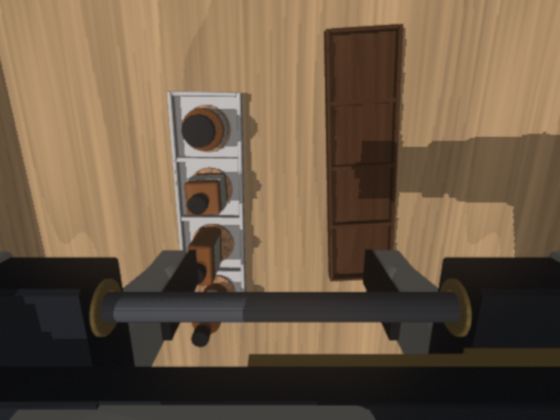

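The wrist view shows the rack whole, with corners near (327,30), (402,26), (395,277) and (331,279). The squat cap is at (198,129) and the square cap at (198,203). Flat and slim are half hidden by the gripper, so I'll shift +y and look again.

```bash
python3 - <<'E'
from h import *
np.set_printoptions(precision=3,suppress=True)
w=cam("wrist")
c=pt(w,[(327,30),(402,26),(396,278),(331,280)],.02);print("rack",c,c.mean(0))
print("tray",pt(w,[(170,94),(243,94)],.02)); print(pt(w,(198,129),.078),pt(w,(198,203),.1))
E
python3 -m pendant '[[-40,0,0,0,0,0],[-90,0,0,0,0,0],[-140,0,0,0,0,0],[-180,0,0,0,0,0],[-200,0,0,0,0,0],[-200,0,0,0,0,0],[-200,0,0,0,0,0]]'
python3 - <<'E'
from h import *
s=r.get_state();print(s['time_s'],s['tcp_pos'],s['eef_rot'],s['joints'])
cv2.imwrite("pics/w2.png",r.capture("wrist")[:,:,::-1])
E
```

```text
rack [[ 0.515 -0.223  0.02 ]
 [ 0.429 -0.227  0.02 ]
 [ 0.402  0.098  0.02 ]
 [ 0.496  0.101  0.02 ]] [ 0.461 -0.063  0.02 ]
tray [[ 0.704 -0.153  0.02 ]
 [ 0.615 -0.153  0.02 ]]
[[ 0.659 -0.115  0.078]] [[ 0.659 -0.037  0.1  ]]
time_s: 3.02
tcp_pos: [0.5702, 0.1403, 0.3106]
eef_rot: [180.0, -0.0, -90.0]
contact_force: [-0.2, -0.3, 0.6]
gripper_width: 0.0871
gripper_force: 0.0
3.025 [0.57017248 0.14031544 0.31060907] [ 1.79997078e+02 -1.19947131e-02 -9.00052048e+01] [ 3.28960424e+01  1.02935338e+01 -4.84817824e+00  8.78814327e-03
 -7.48672573e+01 -3.29035424e+01]
```

View pics/w2.png

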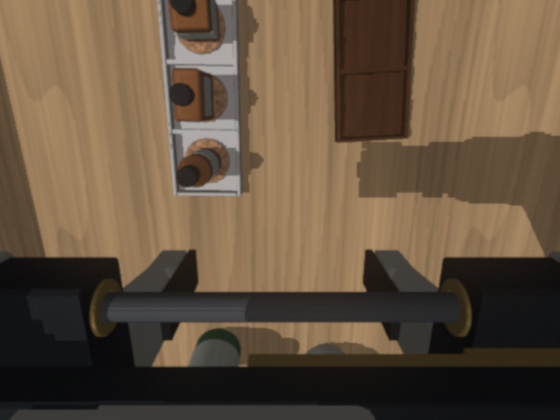

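This view shows slim's cap at (188,176), flat's at (181,94) and square's at (183,4). The tray's left corners are at (175,194) and (241,194), and the rack's left corners at (338,141) and (407,137).

```bash
python3 - <<'E'
from h import *
np.set_printoptions(precision=4,suppress=True)
w=cam("wrist")
print("rackL",pt(w,[(338,141),(407,137)],.02))
print("trayL",pt(w,[(175,194),(241,194)],.02))
I=cv2.imread("pics/w2.png");m=(I.max(2)<45).astype(np.uint8);m[215:]=0;m[:,300:]=0
cs,_=cv2.findContours(m,0,2)
for c in cs:
    if cv2.contourArea(c)>60:
        (e,n),ra=cv2.minEnclosingCircle(c);print(e,n,ra,cv2.contourArea(c))
for n,u,z in [("slim",(188,176),.114),("flat",(181,94),.107),("square",(183,4),.1)]: print(n,pt(w,u,z))
# body-top corners of flat, z=.082; square z=.074
print("flat",pt(w,[(170,71),(203,69),(205,120),(173,122)],.082))
E
```

```text
rackL [[0.496  0.1019 0.02  ]
 [0.4089 0.097  0.02  ]]
trayL [[0.7096 0.1712 0.02  ]
 [0.6217 0.1713 0.02  ]]
188.0 175.0 10.816754341125488 256.0
182.3709716796875 93.37096405029297 11.153764724731445 258.5
182.5 5.0 12.54003620147705 253.0
slim [[0.6639 0.1279 0.114 ]]
flat [[0.666  0.0483 0.107 ]]
square [[ 0.6592 -0.0305  0.1   ]]
flat [[0.6823 0.0251 0.082 ]
 [0.6484 0.0233 0.082 ]
 [0.6497 0.0737 0.082 ]
 [0.6841 0.0757 0.082 ]]
```

```bash
python3 -m pendant '[[4,-30,30,0,0,0],[8,-60,70,0,0,0],[12,-85,110,0,0,0],[12,-94,145,0,0,0],[12,-94,175,0,0,0],[12,-94,200,0,0,0],[12,-94,218,0,0,0],[12,-94,230,0,0,0],[12,-94,237,0,0,0],[12,-94,237,0,0,0],[12,-94,237,0,0,0]]' 87
python3 -m pendant '[[0,0,0,0,0,0],[0,0,0,0,0,0],[0,0,0,0,0,0],[0,0,0,0,0,0],[0,0,0,0,0,0],[0,0,0,0,0,0],[0,0,0,0,0,0],[0,0,0,0,0,0]]' 20 15
```

```text
time_s: 4.45
tcp_pos: [0.6647, 0.1291, 0.0744]
eef_rot: [-179.9, 0.0, -90.0]
contact_force: [0.1, -0.8, 0.8]
gripper_width: 0.087
gripper_force: 0.0
time_s: 5.45
tcp_pos: [0.6644, 0.1289, 0.0736]
eef_rot: [-180.0, 0.0, -90.0]
contact_force: [1.4, -0.2, 0.1]
gripper_width: 0.038
gripper_force: 14.9
```

```bash
python3 -m pendant '[[0,0,-5,0,0,0],[0,0,-15,0,0,0],[0,0,-35,0,0,0],[0,0,-60,0,0,0],[0,0,-90,0,0,0],[0,0,-115,0,0,0],[8,5,-128,0,0,0],[24,15,-130,0,0,0],[48,30,-130,0,0,0],[80,50,-130,0,0,0],[114,71,-130,0,0,0],[148,92,-130,0,0,0],[182,113,-130,0,0,0],[216,135,-130,0,0,0],[248,155,-130,0,0,0],[275,172,-130,0,0,0],[295,184,-130,0,0,0],[307,192,-130,0,0,0],[312,195,-130,0,0,0],[312,195,-130,0,0,0]]'
python3 -m pendant '[[0,0,5,0,0,0],[0,0,18,0,0,0],[0,0,38,0,0,0],[0,0,60,0,0,0],[0,0,82,0,0,0],[0,0,100,0,0,0],[0,0,112,0,0,0],[0,0,120,0,0,0],[0,0,125,0,0,0],[0,0,128,0,0,0],[0,0,130,0,0,0],[0,0,131,0,0,0],[0,0,131,0,0,0],[0,0,131,0,0,0]]'
python3 - <<'E'
from h import *
cv2.imwrite("pics/s1.png",r.capture("side")[140:340,180:480,::-1].repeat(2,0).repeat(2,1))
E
```

```text
time_s: 7.95
tcp_pos: [0.4691, -0.1832, 0.2034]
eef_rot: [180.0, 0.0, -90.0]
contact_force: [0.3, 0.4, -1.2]
gripper_width: 0.0379
gripper_force: 14.9
time_s: 9.7
tcp_pos: [0.4694, -0.1831, 0.0727]
eef_rot: [-180.0, -0.0, -90.0]
contact_force: [-1.1, -0.6, -0.6]
gripper_width: 0.0382
gripper_force: 14.9
```

View pics/s1.png

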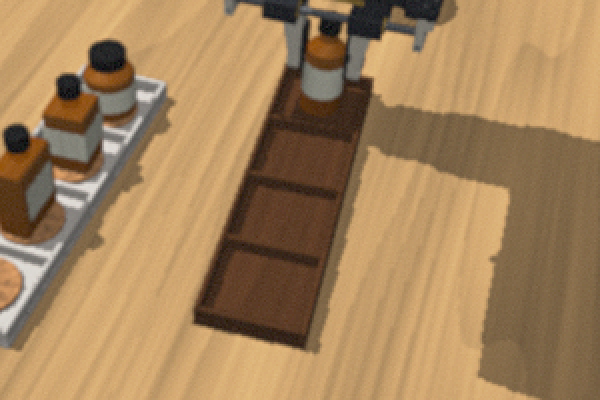

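The slim bottle hangs upright over the far (rightmost) compartment, bottom at crop (322,105). I'll lower it in millimetre steps until the force shows.

```bash
python3 -m pendant '[[0,0,1,0,0,0],[0,0,2,0,0,0],[0,0,3,0,0,0],[0,0,3,0,0,0],[0,0,3,0,0,0]]'; python3 -m pendant '[[0,0,0.5,0,0,0],[0,0,1,0,0,0],[0,0,1,0,0,0],[0,0,1,0,0,0]]'
```

```text
time_s: 10.38
tcp_pos: [0.4693, -0.1831, 0.0695]
eef_rot: [180.0, 0.0, -90.0]
contact_force: [-0.3, 0.0, -1.3]
gripper_width: 0.0376
gripper_force: 14.9
time_s: 10.88
tcp_pos: [0.4692, -0.1831, 0.0686]
eef_rot: [180.0, -0.0, -90.0]
contact_force: [-0.3, 0.6, -1.3]
gripper_width: 0.0377
gripper_force: 14.9
```

```bash
python3 -m pendant '[[0,0,0.5,0,0,0],[0,0,1,0,0,0],[0,0,1,0,0,0],[0,0,1,0,0,0]]'
```

```text
time_s: 11.38
tcp_pos: [0.4698, -0.1832, 0.0681]
eef_rot: [-179.9, -0.0, -90.0]
contact_force: [-1.7, -0.2, 5.3]
gripper_width: 0.0381
gripper_force: 14.9
```

```bash
python3 -m pendant '[[0,0,0,0,0,0],[0,0,0,0,0,0],[0,0,0,0,0,0],[0,0,0,0,0,0],[0,0,0,0,0,0],[0,0,-5,0,0,0],[0,0,-20,0,0,0],[0,0,-50,0,0,0],[0,0,-85,0,0,0],[0,0,-115,0,0,0],[-15,-13,-130,0,0,0],[-50,-42,-130,0,0,0],[-90,-76,-130,0,0,0],[-130,-110,-130,0,0,0],[-170,-144,-130,0,0,0],[-205,-173,-130,0,0,0],[-225,-190,-130,0,0,0],[-232,-196,-130,0,0,0],[-232,-196,-120,0,0,0],[-232,-196,-120,0,0,0]]' 87
python3 -m pendant '[[0,0,20,0,0,0],[0,0,50,0,0,0],[0,0,80,0,0,0],[0,0,100,0,0,0],[0,0,113,0,0,0],[0,0,120,0,0,0],[0,0,120,0,0,0],[0,0,120,0,0,0]]'
python3 - <<'E'
from h import *
cv2.imwrite("pics/s2.png",r.capture("side")[140:340,130:430,::-1].repeat(2,0).repeat(2,1))
E
```

```text
time_s: 13.88
tcp_pos: [0.6639, 0.048, 0.1867]
eef_rot: [179.9, -0.0, -90.0]
contact_force: [0.9, -0.5, 0.0]
gripper_width: 0.0871
gripper_force: 0.0
time_s: 14.88
tcp_pos: [0.6657, 0.049, 0.0684]
eef_rot: [-179.9, 0.0, -90.0]
contact_force: [1.0, 0.8, 0.3]
gripper_width: 0.0866
gripper_force: 0.0
```

View pics/s2.png

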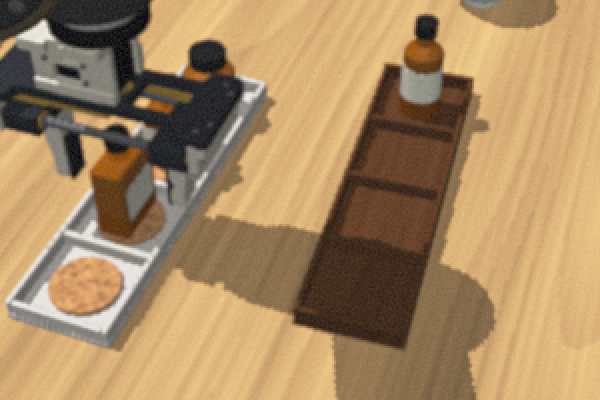

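Slim stands upright in the far compartment (crop (422,75)). The fingers straddle the flat bottle at (120,180).

```bash
python3 -m pendant '[[0,0,0,0,0,0],[0,0,0,0,0,0],[0,0,0,0,0,0],[0,0,0,0,0,0],[0,0,0,0,0,0],[0,0,0,0,0,0],[0,0,0,0,0,0],[0,0,0,0,0,0]]' 15 15
```

```text
time_s: 15.92
tcp_pos: [0.6656, 0.049, 0.0678]
eef_rot: [-180.0, 0.0, -90.0]
contact_force: [1.3, 0.1, 1.1]
gripper_width: 0.0301
gripper_force: 15.0
```

```bash
python3 -m pendant '[[0,0,-5,0,0,0],[0,0,-15,0,0,0],[0,0,-35,0,0,0],[0,0,-60,0,0,0],[0,0,-90,0,0,0],[0,0,-115,0,0,0],[4,5,-128,0,0,0],[12,15,-130,0,0,0],[24,31,-130,0,0,0],[40,52,-130,0,0,0],[59,78,-130,0,0,0],[79,104,-130,0,0,0],[98,130,-130,0,0,0],[116,153,-130,0,0,0],[131,173,-130,0,0,0],[142,188,-130,0,0,0],[149,197,-130,0,0,0],[152,201,-130,0,0,0],[152,201,-130,0,0,0],[152,201,-130,0,0,0]]'
python3 -m pendant '[[0,0,5,0,0,0],[0,0,18,0,0,0],[0,0,38,0,0,0],[0,0,60,0,0,0],[0,0,82,0,0,0],[0,0,100,0,0,0],[0,0,112,0,0,0],[0,0,120,0,0,0],[0,0,126,0,0,0],[0,0,130,0,0,0],[0,0,132,0,0,0],[0,0,133,0,0,0],[0,0,134,0,0,0],[0,0,134,0,0,0],[0,0,134,0,0,0]]'
python3 -m pendant '[[0,0,0.5,0,0,0],[0,0,1,0,0,0],[0,0,1,0,0,0],[0,0,1,0,0,0]]'
```

```text
time_s: 18.42
tcp_pos: [0.4647, -0.1029, 0.1975]
eef_rot: [-180.0, -0.0, -90.0]
contact_force: [0.2, -0.6, -0.8]
gripper_width: 0.0299
gripper_force: 15.0
time_s: 20.3
tcp_pos: [0.4643, -0.1031, 0.0637]
eef_rot: [-180.0, 0.0, -90.0]
contact_force: [1.0, -0.1, -1.5]
gripper_width: 0.0299
gripper_force: 15.0
time_s: 20.8
tcp_pos: [0.4643, -0.1031, 0.0627]
eef_rot: [-180.0, -0.0, -90.0]
contact_force: [-0.6, 0.1, 1.4]
gripper_width: 0.0303
gripper_force: 15.0
```

```bash
python3 -m pendant '[[0,0,0.5,0,0,0],[0,0,0.5,0,0,0],[0,0,0.5,0,0,0]]'
python3 -m pendant '[[0,0,0,0,0,0],[0,0,0,0,0,0],[0,0,0,0,0,0],[0,0,0,0,0,0],[0,0,0,0,0,0],[0,0,-5,0,0,0],[0,0,-20,0,0,0],[0,0,-50,0,0,0],[0,0,-85,0,0,0],[0,0,-115,0,0,0],[-5,-13,-130,0,0,0],[-15,-42,-130,0,0,0],[-27,-76,-130,0,0,0],[-39,-110,-130,0,0,0],[-51,-144,-130,0,0,0],[-62,-173,-130,0,0,0],[-68,-190,-130,0,0,0],[-70,-196,-130,0,0,0],[-70,-196,-120,0,0,0],[-70,-196,-120,0,0,0]]' 87
python3 -m pendant '[[0,0,20,0,0,0],[0,0,50,0,0,0],[0,0,80,0,0,0],[0,0,100,0,0,0],[0,0,113,0,0,0],[0,0,122,0,0,0],[0,0,122,0,0,0],[0,0,122,0,0,0]]'
python3 - <<'E'
from h import *
cv2.imwrite("pics/s3.png",r.capture("side")[140:340,130:430,::-1].repeat(2,0).repeat(2,1))
E
```

```text
time_s: 21.18
tcp_pos: [0.4643, -0.1031, 0.0627]
eef_rot: [-180.0, -0.0, -90.0]
contact_force: [-3.8, 1.6, 9.6]
gripper_width: 0.03
gripper_force: 15.0
time_s: 23.68
tcp_pos: [0.6588, -0.0334, 0.1809]
eef_rot: [179.9, -0.0, -90.0]
contact_force: [0.6, 0.2, 0.4]
gripper_width: 0.0871
gripper_force: 0.0
time_s: 24.68
tcp_pos: [0.6607, -0.033, 0.0609]
eef_rot: [-179.9, 0.0, -90.0]
contact_force: [-0.2, -0.2, 0.5]
gripper_width: 0.0873
gripper_force: 0.0
```

View pics/s3.png

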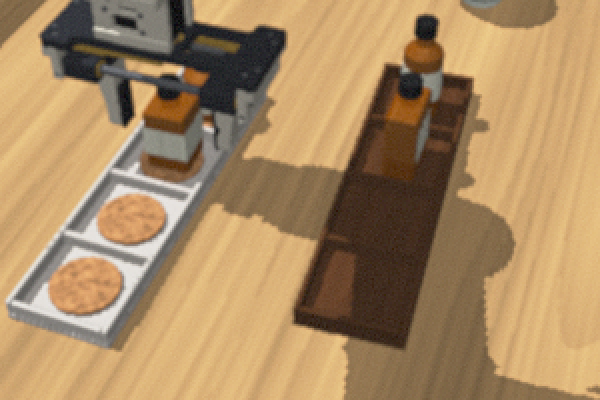

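Slim and flat stand upright in the two far compartments. The fingers straddle the square bottle at (170,130).

```bash
python3 -m pendant '[[0,0,0,0,0,0],[0,0,0,0,0,0],[0,0,0,0,0,0],[0,0,0,0,0,0],[0,0,0,0,0,0],[0,0,0,0,0,0],[0,0,0,0,0,0],[0,0,0,0,0,0]]' 20 15
python3 -m pendant '[[0,0,-5,0,0,0],[0,0,-15,0,0,0],[0,0,-35,0,0,0],[0,0,-60,0,0,0],[0,0,-90,0,0,0],[0,0,-115,0,0,0],[0,5,-128,0,0,0],[-1,15,-130,0,0,0],[-1,31,-130,0,0,0],[-2,52,-130,0,0,0],[-3,78,-130,0,0,0],[-5,104,-130,0,0,0],[-6,130,-130,0,0,0],[-8,153,-130,0,0,0],[-9,173,-130,0,0,0],[-10,188,-130,0,0,0],[-10,197,-130,0,0,0],[-10,200,-130,0,0,0],[-10,200,-130,0,0,0],[-10,200,-130,0,0,0]]'

```

```text
time_s: 25.72
tcp_pos: [0.6605, -0.0331, 0.0602]
eef_rot: [-180.0, 0.0, -90.0]
contact_force: [0.8, -0.0, 0.3]
gripper_width: 0.0401
gripper_force: 14.9
time_s: 28.22
tcp_pos: [0.4607, -0.0231, 0.19]
eef_rot: [180.0, -0.0, -90.0]
contact_force: [0.4, -0.1, -1.6]
gripper_width: 0.0406
gripper_force: 14.9
```

```bash
python3 -m pendant '[[0,0,5,0,0,0],[0,0,18,0,0,0],[0,0,38,0,0,0],[0,0,60,0,0,0],[0,0,82,0,0,0],[0,0,100,0,0,0],[0,0,112,0,0,0],[0,0,120,0,0,0],[0,0,126,0,0,0],[0,0,130,0,0,0],[0,0,132,0,0,0],[0,0,133,0,0,0],[0,0,134,0,0,0],[0,0,134,0,0,0],[0,0,134,0,0,0]]'
python3 -m pendant '[[0,0,0.5,0,0,0],[0,0,1,0,0,0],[0,0,1,0,0,0],[0,0,1,0,0,0]]'
```

```text
time_s: 30.1
tcp_pos: [0.4603, -0.0231, 0.0562]
eef_rot: [-180.0, 0.0, -90.0]
contact_force: [-0.3, -0.5, -1.4]
gripper_width: 0.0399
gripper_force: 14.9
time_s: 30.6
tcp_pos: [0.4603, -0.0231, 0.0551]
eef_rot: [-180.0, 0.0, -90.0]
contact_force: [-0.0, -0.6, -0.2]
gripper_width: 0.0401
gripper_force: 14.9
```

```bash
python3 -m pendant '[[0,0,0.5,0,0,0],[0,0,0.5,0,0,0],[0,0,0.5,0,0,0]]'
python3 -m pendant '[[0,0,0,0,0,0],[0,0,0,0,0,0],[0,0,0,0,0,0],[0,0,0,0,0,0],[0,0,0,0,0,0],[0,0,-5,0,0,0],[0,0,-20,0,0,0],[0,0,-50,0,0,0],[0,0,-85,0,0,0],[0,0,-115,0,0,0],[6,13,-130,0,0,0],[19,-42,-130,0,0,0],[35,-76,-130,0,0,0],[51,-110,-130,0,0,0],[66,-144,-130,0,0,0],[79,-173,-130,0,0,0],[87,-190,-130,0,0,0],[90,-199,-130,0,0,0],[90,-199,-120,0,0,0],[90,-199,-120,0,0,0]]' 87
python3 -m pendant '[[0,0,20,0,0,0],[0,0,50,0,0,0],[0,0,80,0,0,0],[0,0,105,0,0,0],[0,0,120,0,0,0],[0,0,127,0,0,0],[0,0,127,0,0,0],[0,0,127,0,0,0]]'
python3 - <<'E'
from h import *
cv2.imwrite("pics/s4.png",r.capture("side")[140:340,130:430,::-1].repeat(2,0).repeat(2,1))
E
```

```text
time_s: 30.98
tcp_pos: [0.4604, -0.0231, 0.055]
eef_rot: [-180.0, -0.0, -90.0]
contact_force: [-2.2, 0.1, 5.3]
gripper_width: 0.0398
gripper_force: 14.9
time_s: 33.48
tcp_pos: [0.6579, -0.1127, 0.1734]
eef_rot: [179.9, 0.0, -90.0]
contact_force: [-0.5, 0.9, -0.6]
gripper_width: 0.087
gripper_force: 0.0
time_s: 34.48
tcp_pos: [0.6599, -0.1131, 0.0486]
eef_rot: [-179.9, -0.0, -90.0]
contact_force: [-1.0, 0.7, 1.1]
gripper_width: 0.0867
gripper_force: 0.0
```

View pics/s4.png

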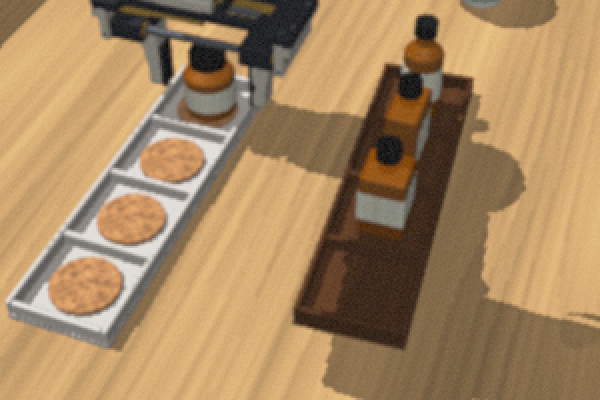

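The square bottle stands upright in its compartment at (385,185). The fingers straddle the squat jar at (208,90).

```bash
python3 -m pendant '[[0,0,0,0,0,0],[0,0,0,0,0,0],[0,0,0,0,0,0],[0,0,0,0,0,0],[0,0,0,0,0,0],[0,0,0,0,0,0],[0,0,0,0,0,0]]' 30 15
python3 -m pendant '[[0,0,-5,0,0,0],[0,0,-15,0,0,0],[0,0,-35,0,0,0],[0,0,-60,0,0,0],[0,0,-90,0,0,0],[0,0,-115,0,0,0],[-4,5,-128,0,0,0],[-13,15,-130,0,0,0],[-26,31,-130,0,0,0],[-43,52,-130,0,0,0],[-65,78,-130,0,0,0],[-86,104,-130,0,0,0],[-108,130,-130,0,0,0],[-128,154,-130,0,0,0],[-145,175,-130,0,0,0],[-158,191,-130,0,0,0],[-167,201,-130,0,0,0],[-170,205,-130,0,0,0],[-170,205,-130,0,0,0],[-170,205,-130,0,0,0]]'

```

```text
time_s: 35.4
tcp_pos: [0.6594, -0.1131, 0.0476]
eef_rot: [-180.0, -0.0, -90.0]
contact_force: [1.0, -0.0, -0.6]
gripper_width: 0.0497
gripper_force: 15.0
time_s: 37.9
tcp_pos: [0.4545, 0.0567, 0.1774]
eef_rot: [180.0, -0.0, -90.0]
contact_force: [-0.2, 0.2, -1.7]
gripper_width: 0.05
gripper_force: 15.0
```

```bash
python3 -m pendant '[[0,0,5,0,0,0],[0,0,18,0,0,0],[0,0,38,0,0,0],[0,0,60,0,0,0],[0,0,82,0,0,0],[0,0,100,0,0,0],[0,0,112,0,0,0],[0,0,120,0,0,0],[0,0,126,0,0,0],[0,0,130,0,0,0],[0,0,132,0,0,0],[0,0,133,0,0,0],[0,0,134,0,0,0],[0,0,134,0,0,0],[0,0,134,0,0,0]]'
python3 -m pendant '[[0,0,0.5,0,0,0],[0,0,1,0,0,0],[0,0,1,0,0,0],[0,0,1,0,0,0]]'
```

```text
time_s: 39.78
tcp_pos: [0.4543, 0.0569, 0.0437]
eef_rot: [-180.0, 0.0, -90.0]
contact_force: [-0.6, -0.0, -1.3]
gripper_width: 0.0496
gripper_force: 15.0
time_s: 40.28
tcp_pos: [0.4543, 0.0569, 0.0426]
eef_rot: [-180.0, -0.0, -90.0]
contact_force: [-0.1, 0.4, -1.2]
gripper_width: 0.0494
gripper_force: 15.0
```

```bash
python3 -m pendant '[[0,0,0.5,0,0,0],[0,0,1,0,0,0],[0,0,1,0,0,0],[0,0,1,0,0,0]]'
```

```text
time_s: 40.78
tcp_pos: [0.4543, 0.0569, 0.0424]
eef_rot: [-180.0, 0.0, -90.0]
contact_force: [-4.3, 0.1, 12.3]
gripper_width: 0.0496
gripper_force: 15.0
```

In contact with the floor. Releasing, then rising.

```bash
python3 -m pendant '[[0,0,0,0,0,0],[0,0,0,0,0,0],[0,0,0,0,0,0],[0,0,0,0,0,0],[0,0,0,0,0,0],[0,0,-5,0,0,0],[0,0,-20,0,0,0],[0,0,-50,0,0,0],[0,0,-85,0,0,0],[0,0,-120,0,0,0],[-30,0,-160,0,0,0],[-80,0,-200,0,0,0],[-130,0,-200,0,0,0],[-150,0,-200,0,0,0],[-150,0,-200,0,0,0],[-150,0,-200,0,0,0]]' 80
python3 - <<'E'
from h import *
np.set_printoptions(precision=3,suppress=True)
cv2.imwrite("pics/s5.png",r.capture("side")[140:340,180:480,::-1].repeat(2,0).repeat(2,1))
cv2.imwrite("pics/c5.png",r.capture("scene")[130:330,80:380,::-1].repeat(2,0).repeat(2,1))
E
```

```text
time_s: 42.78
tcp_pos: [0.4539, 0.206, 0.2412]
eef_rot: [180.0, -0.0, -90.0]
contact_force: [-0.7, -0.9, 0.0]
gripper_width: 0.0797
gripper_force: 0.0
```

View pics/s5.png

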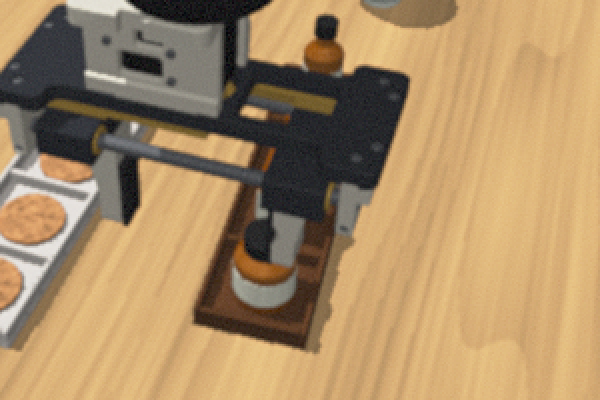

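View pics/c5.png

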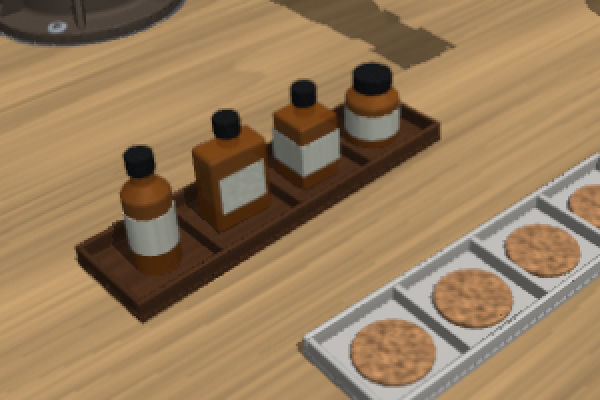

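All four bottles stand upright, one to each rack compartment, in the mirrored order: slim (150,210), flat (230,170), square (305,130), squat (372,105). The tray is empty and the gripper is clear.

```bash
python3 -c "
from plant import r
print(r.close_job())"
```

```text
the job is handed in; nothing more can be done
None
```

All four bottles are in the rack in reverse order, standing upright and released, and the job was handed in after about 43 s of the 115 s allowed; the hand-in gave no verdict.

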